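Tap a relief block down onto its parallels

TASK

The wooden printing block clamped in the vise is sitting up off the two steel bars beneath its ends. Pick up the hand mallet by its handle and, with its face and without hard blows, tap the block down until it sits flat on both bars and pinches both so that neither can slide any more (tapping one end can lift the other, so finish with a firm tap in the middle); never push the block with the gripper itself. Then stand the mallet upright, face down, near the middle of the round cork mat, without knocking the bottles or the tub about.

Things in the scene. Friction and masses are not known exactly. Their poses are not given: they have to be found in the camera images.
- vise: low dark steel bench vise, fixed to the desk. Origin: centre of the underside of its base plate. Base plate 130 (x) x 180 (y) x 15 mm high. Its two jaws stand at the middle of the base, 64 mm long along its own y axis, tops 59 mm above the origin, 41 mm apart; its own z is up, and its clamp screw with a T-handle reaches 102 mm from the origin along its own -x
- block: wooden printing block clamped between the jaws, 40 (own x) x 150 (own y) x 34 mm thick, overhanging the jaws at both ends. Origin: centre of its underside, 39 mm above the vise's origin when home. Jaw friction holds it where it is left; it slides or rocks under 3 to 10 N. On the bars it stops rigidly. Tapping one end can lift the other; a last push of 15 to 25 N at its middle seats it and pinches both bars
- block_lift (a joint): height of the middle of the block above its seat, m: 0 = down on the bars, positive = up (starts 0.009 to 0.014)
- block_tilt (a joint): rocking of the block in the plane of the jaws, rad: 0 = level, positive = its left (+y) end is higher than its right end (starts -0.1 to 0.1)
- block_top_left (a point): point on the block's top face, on its centre line, 60 mm from its middle towards the vise's own +y. 73 mm above the vise's origin when the block is fully home, higher before
- block_top_right (a point): the same point at the block's other end, 60 mm from its middle towards the vise's own -y; also 73 mm above the vise's origin when home
- bar_left: loose steel parallel bar, 110 long (own x, across the block) x 24 x 24 mm, lying on the vise base crosswise under the block's +y end, about 58 mm from the vise's middle; pokes out about 35 mm on both sides of the block. Origin: centre of its underside
- bar_right: the same kind of bar under the block's -y end
- mallet: round hand mallet standing upright on its face: head 56 mm across with a 36 mm flat rubber face at the bottom, head 58 mm high; above it a straight round handle 24 mm across from 58 mm up to its rounded end at 132 mm. 0.25 kg. Origin: centre of its face, z up along the handle
- mat: round cork mat, 104 mm across and 5 mm thick, fixed on the desk. Origin: centre of its underside
- bottle: bystander: white-capped medium bottle, 47 mm across and 95 mm high, origin under its centre; leave alone
- ink_bottle: bystander: squarish ink bottle with a white cap, 46 x 45 x 88 mm high, origin under its centre; leave alone
- paint_tub: bystander: round tub with a dark lid, 76 mm across and 61 mm high, origin under its centre; leave alone
Not all that is in view belongs to the job. There is more than one size of the mat; the job needs the larger.

How it is judged:
On the way, in this order (a step that is already met when the one before it is completed fails the run):
1. the mallet is lifted off the desk (height (world z) of mallet above 0.03 m), for 0.2 s.
2. both ends of the block are down on the bars and both bars are pinched (z of each of block_top_left, block_top_right in the frame of vise below 0.0745 m and contact force between block and bar_left above 0.5 N and contact force between block and bar_right above 0.5 N), for 0.2 s.
At the end, for the whole second after the job is handed in: Both ends of the block are within 1.5 mm of home on the bars, each bar is pinched by the block (more than 0.5 N), and the mallet stands still and upright (within 0.1 rad) on the cork mat, its centre within 30 mm of the mat's (all of step 2 and horizontal distance between mallet and mat below 0.03 m and angle between mallet's own z axis and vertical below 0.1 rad and contact force between mallet and mat above 0.5 N and linear speed of mallet below 0.02 m/s); the robot touches nothing.
It fails at once if the block is pushed with the gripper or arm instead of the mallet (contact force between any of the fingers, the arm and block above 1 N).
It fails at once if a hard blow: the block is driven down faster than 0.3 m/s (velocity of joint block_lift below -0.3 m/s).
It fails at once if a bottle or the tub is knocked about (moved more than 30 mm) (distance of any of bottle, ink_bottle, paint_tub from where it was at the start of the episode above 0.03 m).
It also fails if it takes over 56 s, if anything falls off the work surface, if the arm or the gripper's body presses on something with over 40 N, if the wrist force passes 120 N, or if a joint passes its speed limit or range.

ROBOT

A 6-joint arm with a two-finger parallel gripper is mounted at the origin on a cart in front of the work surface, level with it; the furniture and walls round the work are solid. World frame = base frame: x ahead of the robot, y to its left, z up, the work surface at z = 0. Lengths are in m, angles in rad, forces in N, time in s.
With the tool pointing down it reaches from about 0.375 to 0.9 m from the base axis. Payload 3.1 kg.
Tool frame: the origin (TCP) lies at the very end of the fingers, on their centre line; the grasp point (between the pads) lies 19 mm behind it (manip.pinch_z is the distance from the TCP to the grasp point, in m); z points along the fingers, y is the line along which they close (so a half turn about z gives the same grasp; the last joint's range is limited). The gripper opens to 85 mm and grips with 20 to 120 N. Pads are 22 mm wide; open, the fingers measure 114 mm over their backs; the gripper's body (76 mm by 85 mm) begins 54 mm behind the grasp point. The pads swing forward as they close: fully open they stand 13 mm farther back than shut.
Start: joints at [-1.3, 0.527, 1.433, -0, 1.181, -0.178], TCP at [0.272, -0.563, 0.231] pointing down, gripper open.
Joint ranges: [-3.08, 3.08], [-0.75, 2.2], [0.22, 2.44], [-1.43, 4.57], [0, 2.65], [-2.85, 2.85]. Speed limits (rad/s): [2.79, 2.79, 3.14, 3.14, 3.14, 3.14].

INTERFACE

Orientations are given as a unit quaternion [x, y, z, w].
In Python, from station import manip gives the robot as it stands.
- The arm moves only by the tool servo_tool, never from a script. Its argument "commands" is one flat list of numbers, 7 for each row, row after row: the shift along the tool's x, y, z each as a share of 500 mm, from -1 to 1, then the turn, a rotation vector about the tool's x, y, z each as a share of 360 degrees, from -1 to 1, then the opening, from -1 (shut) to 1 (fully open). In form: [dx, dy, dz, rx, ry, rz, claw, dx, dy, dz, rx, ry, rz, claw, ...]. A call has 1 to 12 rows; each row shifts and turns the commanded pose from where the row before left it, along the tool's axes as they then stand; what a row does not reach is not made up. A row lasts 1/12 s, in which the tool goes at most 41.7 mm and 7.16 degrees, less where a joint would pass 70% of its speed; a pose out of reach is approached as far as the arm can. A call with a number of a shift or a turn outside -1 to 1 is refused whole. A call with a gripper value outside its range is refused whole. The fingers move at their own pace and stop on an object; "force" is the grip in N (left out, the last holds). Time passes only in rows, so rows that do not move let the fingers close. It gives the time, the measured TCP pose, the force, the opening and the grip force at its end, in the units of the state.
- manip.sense(): the state, without advancing time (a new reading comes with each control period).
- manip.snapshot(name): name is "scene" or "top"; returns a dict with "img" (420x560x3 uint8, red, green, blue), "mtx" (3x3 intrinsics, pixels), "distortion" ([k1, k2, p1, p2, k3] as OpenCV has them; the pictures are not rectified), "world_to_cam" (4x4, takes a point from world to camera coordinates). Camera axes: x right, y up, looking along -z (the intrinsics and any distortion apply to the point x, -y, -z); pixel columns grow to the right and rows downward; lengths in m; the calibration is good to about 2 mm. A picture is of the moment at which its call begins. There is no depth.
- manip.sign_off(): hands the job in; it is judged then, once.
Trained networks look in a picture, given as the dict that the camera call returned (one of the last four; its "shot" number tells which), for a name from the list of things; names that differ only in an ending like _2 or _b are one class to them, and where a whole thing is asked for, a point or a joint stands for the part that bears it (a point fixed in the world has none). Each returns a list of dicts, best first, with "conf" (0 to 1); they miss things now and then, are a little off and sometimes report something else, mostly with a low value. They report only what shows in the picture. A call takes as long as a camera call. They do not tell look-alikes from the thing itself.
- manip.look_for(picture, query): "box" ([left, top, width, height] in pixels, round what is visible of it).
- manip.silhouettes(picture, query): "pixels" (420x560 bool, what is visible of it) and "box" ([left, top, width, height] in pixels, round what is visible of it).
The state is a dict: "t": time; "q": joint angles; "qd": joint speeds; "tau": joint torques, N m; "tcp_pos": TCP position; "tool_rot": TCP orientation; "force": force on the tool from outside, world axes, zero at the start; "ft_torque": the same for the moment, N m; "finger_gap": opening from 0.0 (shut) to 1.0 (fully open); "gripper_force": force on a finger pad.
Only numpy, scipy, OpenCV 4.12 (cv2) and the standard library are available. Lean on these libraries where they do the work, as an engineer would, in place of code of your own. Each camera call takes 0.05 s, during which the arm holds its last target. There are 200 camera calls.

## Working session

There is one attempt and no reset: what is moved stays moved. The work goes in short steps, Python scripts to look and compute and a tool call to move; the robot and the scene stay as the last step left them, time stands still between calls to the robot, and variables do not carry over. Pictures are saved under pics/ and viewed, at most 10 in all, crops included, and the job is handed in when it is done.

Besides the shell and the picture viewer there is one more tool, called after ">>>" by a JSON object that holds its "name" and its "arguments". servo_tool: Moves the arm, as the interface text tells. Its arguments: {"type":"object","properties":{"commands":{"type":"array"},"force":{"type":"number"}},"required":["commands"]}

```bash
mkdir -p pics; ls; cat > h.py <<'E'
import numpy as np, cv2
from station import manip
def snap(n,f=None):
    p=manip.snapshot(n)
    if f: cv2.imwrite('pics/'+f,p['img'][:,:,::-1])
    return p
def ray(p,uv):
    u=cv2.undistortPoints(np.array([[uv]],float),np.array(p['mtx']),np.array(p['distortion']))[0,0]
    T=np.array(p['world_to_cam']);R=T[:3,:3];o=-R.T@T[:3,3]
    return o,R.T@np.array([u[0],-u[1],-1.])
def at(p,uv,z):
    o,d=ray(p,uv);return o+d*(z-o[2])/d[2]
def px(p,X):
    T=np.array(p['world_to_cam']);X=np.atleast_2d(X)@T[:3,:3].T+T[:3,3]
    X=X*[1,-1,-1]
    return cv2.projectPoints(X.astype(float),np.zeros(3),np.zeros(3),np.array(p['mtx']),np.array(p['distortion']))[0][:,0]
E
python3 - <<'E'
from h import *
for n in('top','scene'):
    p=snap(n,n+'0.png')
    T=np.array(p['world_to_cam']);print(n,-T[:3,:3].T@T[:3,3])
    for q in('mallet','mat','block','vise','bar_left','bottle','ink_bottle','paint_tub'):
        for r in manip.look_for(p,q)[:3]:
            b=r['box'];c=(b[0]+b[2]/2,b[1]+b[3]/2)
            print(q,round(r['conf'],2),np.round(b).tolist(),at(p,c,0.0).round(3))
s=manip.sense();print(s['t'],s['tool_rot'],s['force'])
E
```

```text
pics
top [0.47845967 0.01523634 1.18725186]
mallet 0.97 [128.0, 209.0, 31.0, 29.0] [0.54  0.338 0.   ]
mat 0.82 [315.0, 156.0, 46.0, 46.0] [ 0.654 -0.126  0.   ]
mat 0.76 [410.0, 224.0, 30.0, 24.0] [ 0.521 -0.338  0.   ]
block 0.75 [202.0, 194.0, 66.0, 30.0] [0.578 0.12  0.   ]
vise 0.94 [193.0, 176.0, 84.0, 80.0] [0.562 0.12  0.   ]
bar_left 0.9 [200.0, 190.0, 18.0, 48.0] [0.565 0.183 0.   ]
bar_left 0.44 [200.0, 193.0, 66.0, 31.0] [0.578 0.123 0.   ]
bottle 0.89 [234.0, 136.0, 24.0, 26.0] [0.725 0.098 0.   ]
ink_bottle 0.67 [157.0, 252.0, 27.0, 23.0] [0.444 0.269 0.   ]
paint_tub 0.66 [301.0, 260.0, 36.0, 32.0] [ 0.421 -0.084  0.   ]
scene [-0.10898281  0.46098141  0.81370385]
mallet 0.91 [168.0, 251.0, 26.0, 47.0] [0.586 0.307 0.   ]
mat 0.85 [293.0, 187.0, 31.0, 29.0] [ 0.656 -0.128  0.   ]
block 0.76 [222.0, 213.0, 49.0, 42.0] [0.63  0.096 0.   ]
vise 0.76 [205.0, 209.0, 89.0, 71.0] [0.591 0.108 0.   ]
vise 0.62 [291.0, 188.0, 33.0, 28.0] [ 0.658 -0.128  0.   ]
bar_left 0.63 [215.0, 235.0, 32.0, 34.0] [0.591 0.162 0.   ]
bottle 0.81 [221.0, 189.0, 16.0, 31.0] [0.766 0.081 0.   ]
bottle 0.25 [220.0, 211.0, 57.0, 41.0] [0.635 0.089 0.   ]
ink_bottle 0.57 [204.0, 277.0, 24.0, 36.0] [0.485 0.256 0.   ]
paint_tub 0.74 [328.0, 229.0, 24.0, 36.0] [ 0.459 -0.094  0.   ]
paint_tub 0.25 [219.0, 209.0, 59.0, 40.0] [0.642 0.083 0.   ]
0.9 [9.74820229e-01 2.22992197e-01 5.92729953e-06 2.51618733e-05] [-0.47421745 -0.52621563  0.15382041]
```

```bash
python3 - <<'E'
import cv2,numpy as np
a=cv2.imread('pics/top0.png')[120:300,110:450]
cv2.imwrite('pics/c1.png',cv2.resize(a,None,fx=2.35,fy=2.35,interpolation=3))
b=cv2.imread('pics/scene0.png')[180:320,150:370]
cv2.imwrite('pics/c2.png',cv2.resize(b,None,fx=3.6,fy=3.6,interpolation=3))
E
```

```text
(no output)
```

View pics/c1.png

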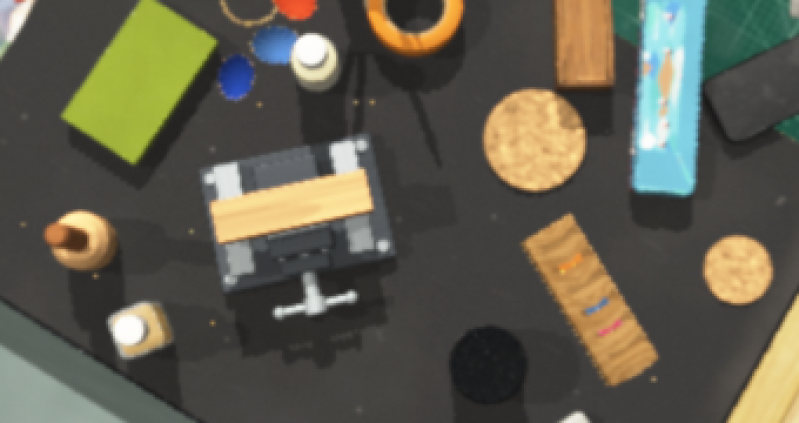

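View pics/c2.png

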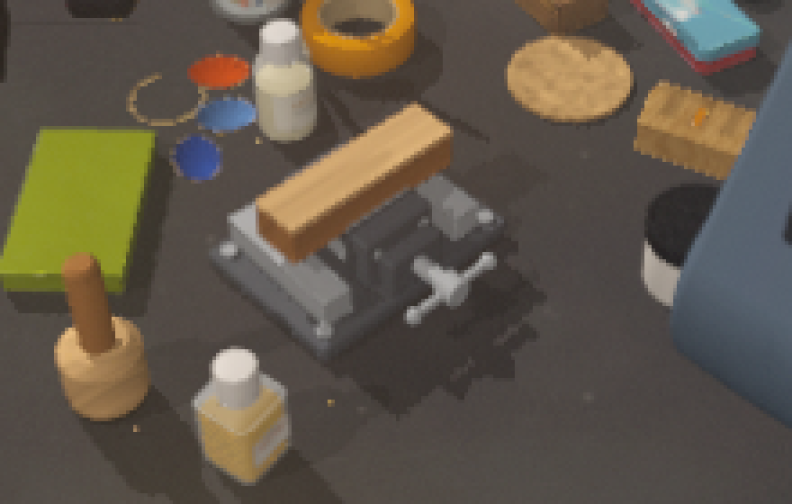

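Mallet candidates: only one, at top px (146,222). Mats: the large one is at px (338,179), 104 mm expected, and the small one is at (424,235). I choose the large one. The T-handle points toward the robot, so the vise's own +y is world left. Next I fit the poses to the silhouettes.

```bash
cat > fit.py <<'E'
from h import *
from scipy.optimize import minimize
def hullmask(p,Xs):
    m=np.zeros((1680,2240),np.uint8)
    for X in Xs:
        h=cv2.convexHull(px(p,X).astype(np.float32)); cv2.fillPoly(m,[np.round((h+.5)*4).astype(np.int32)],1)
    return m
def loss(v,model,obs):
    s=0
    for p,m in obs:
        k=hullmask(p,model(v)); s+=1-(k&m).sum()/max(1,(k|m).sum())
    return s/len(obs)
def getobs(names,q,hint=None):
    o=[]
    for n in names:
        p=snap(n); r=manip.silhouettes(p,q)
        if r and hint is not None:
            u=px(p,hint)[0]; r.sort(key=lambda a:np.hypot(*(np.array([a['box'][0]+a['box'][2]/2,a['box'][1]+a['box'][3]/2])-u)))
            r=[a for a in r if a['conf']>.3] or r
        if r: o.append((p,cv2.resize(np.array(r[0]['pixels']).astype(np.uint8),(2240,1680),interpolation=0))); print(q,n,r[0]['conf'],r[0]['box'])
    return o
def fit(model,v0,step,obs):
    v0=np.array(v0,float); sx=np.vstack([v0]+[v0+np.eye(len(v0))[i]*step[i] for i in range(len(v0))])
    r=minimize(loss,v0,args=(model,obs),method='Nelder-Mead',options=dict(initial_simplex=sx,maxiter=250,xatol=1e-4,fatol=1e-4))
    print(r.x.round(4),'loss',round(r.fun,3),[round(loss(r.x,model,[o]),3) for o in obs]); return r.x
a=np.linspace(0,2*np.pi,40,endpoint=False)
def ring(x,y,z,r): return np.c_[x+r*np.cos(a),y+r*np.sin(a),0*a+z]
def mallet(v):
    x,y=v[:2];return [np.vstack([ring(x,y,0,.020),ring(x,y,.008,.028),ring(x,y,.05,.028),ring(x,y,.058,.024)]),np.vstack([ring(x,y,.055,.012),ring(x,y,.125,.012),ring(x,y,.132,.006)])]
def mat(v): return [np.vstack([ring(v[0],v[1],z,.052) for z in(0,.005)])]
def block(v):
    x,y,yaw,l,t=v
    c=np.array([[i*.02,j*.075,k*.034] for i in(-1,1) for j in(-1,1) for k in(0,1)])
    c=c@np.array([[1,0,0],[0,np.cos(t),-np.sin(t)],[0,np.sin(t),np.cos(t)]]).T+[0,0,.039+l]
    return [c@np.array([[np.cos(yaw),-np.sin(yaw),0],[np.sin(yaw),np.cos(yaw),0],[0,0,1]]).T+[x,y,0]]
E
python3 - <<'E'
from fit import *
N=('top','scene')
fit(mallet,[.53,.33],[.02,.02],getobs(N,'mallet'))
fit(mat,[.654,-.126],[.02,.02],getobs(N,'mat',[.654,-.126,0]))
b=fit(block,[.57,.12,.2,.011,0.],[.01,.01,.05,.01,.05],getobs(N,'block'))
p=snap('top')
for o in('left','right'):
  for r in manip.look_for(p,'bar_'+o)[:2]: print(o,r)
E
```

```text
mallet top 0.88 [128.2, 209.2, 32.9, 30.4]
mallet scene 0.8 [166.6, 251.5, 26.2, 44.4]
[0.5408 0.3258] loss 0.05 [np.float64(0.039), np.float64(0.061)]
mat top 0.86 [317.9, 158.7, 42.6, 44.6]
mat scene 0.64 [287.5, 185.3, 36.4, 29.6]
[ 0.6564 -0.1244] loss 0.064 [np.float64(0.072), np.float64(0.056)]
block top 0.82 [201.4, 192.0, 65.5, 35.3]
block scene 0.88 [220.7, 210.2, 54.0, 44.4]
[0.5749 0.117  0.2441 0.0158 0.0257] loss 0.057 [np.float64(0.056), np.float64(0.059)]
left {'box': [198.6, 190.8, 18.0, 47.8], 'conf': 0.75}
right {'box': [253.3, 177.0, 15.5, 49.0], 'conf': 0.52}
```

>>> {"name": "servo_tool", "arguments": {"commands": [0.065,-0.051,-0.004,0,0,0,1,0.065,-0.051,-0.004,0,0,0,1,0.065,-0.051,-0.004,0,0,0,1,0.065,-0.051,-0.004,0,0,0,1,0.065,-0.051,-0.004,0,0,0,1,0.065,-0.051,-0.004,0,0,0,1,0.065,-0.051,-0.004,0,0,0,1,0.065,-0.051,-0.004,0,0,0,1,0.065,-0.051,-0.004,0,0,0,1,0.065,-0.051,-0.004,0,0,0,1,0.065,-0.051,-0.004,0,0,0,1,0.065,-0.051,-0.004,0,0,0,1], "force": 60}}

```text
t: 2.65
tcp_pos: [0.4906, -0.1158, 0.2557]
tool_rot: [0.975, 0.223, 0.0, 0.0]
force: [0.4, -0.8, 0.4]
finger_gap: 1.001
gripper_force: 0.0
```

```bash
cat > go.py <<'E'
import sys
from h import *
from scipy.spatial.transform import Rotation as Rt
# usage: go.py x y z [maxstep mm]: shares to go from the measured TCP
s=manip.sense();R=Rt.from_quat(s['tool_rot']).as_matrix();g=np.array(list(map(float,sys.argv[1:4])))
st=float(sys.argv[4])/1000 if len(sys.argv)>4 else .041
d=R.T@(g-s['tcp_pos'])/.5
n=int(np.ceil(np.linalg.norm(d)*.5/st))
print('t',round(s['t'],2),'pos',np.round(s['tcp_pos'],4),'F',np.round(s['force'],2),'gap',s['finger_gap'],'gf',s['gripper_force'])
print('total',d.round(4),'rows',n,'per row',(d/n).round(4),'tool x',R[:,0].round(3),'z',R[:,2].round(4),'q',np.round(s['q'],2))
E
python3 go.py .541 .326 .2
```

```text
t 2.65 pos [ 0.4906 -0.1158  0.2557] F [ 0.43 -0.81  0.43] gap 1.0005074359287531 gf 0.0
total [ 0.4749 -0.7519  0.1112] rows 11 per row [ 0.0432 -0.0684  0.0101] tool x [0.901 0.435 0.   ] z [ 7.e-04 -3.e-04 -1.e+00] q [-0.45  0.33  1.7  -0.    1.11  0.67]
```

>>> {"name": "servo_tool", "arguments": {"commands": [0.0432,-0.0684,0.01,0,0,0,1,0.0432,-0.0684,0.01,0,0,0,1,0.0432,-0.0684,0.01,0,0,0,1,0.0432,-0.0684,0.01,0,0,0,1,0.0432,-0.0684,0.01,0,0,0,1,0.0432,-0.0684,0.01,0,0,0,1,0.0432,-0.0684,0.01,0,0,0,1,0.0432,-0.0684,0.01,0,0,0,1,0.0432,-0.0684,0.01,0,0,0,1,0.0432,-0.0684,0.01,0,0,0,1,0.0432,-0.0684,0.01,0,0,0,1,0,0,0,0,0,0,1]}}

```text
t: 3.65
tcp_pos: [0.5403, 0.3315, 0.1994]
tool_rot: [0.974, 0.226, 0.001, -0.002]
force: [0.5, 0.5, -0.0]
finger_gap: 1.003
gripper_force: 0.0
```

```bash
python3 go.py .541 .326 .071 30; python3 - <<'E'
from h import *
p=snap('scene');a=p['img'][150:330,110:290,::-1]
cv2.imwrite('pics/c3.png',cv2.resize(a,None,fx=3.3,fy=3.3,interpolation=3))
E
```

```text
t 3.65 pos [0.5403 0.3315 0.1994] F [ 0.53  0.52 -0.02] gap 1.0033088038620581 gf 0.0
total [-0.0043  0.0113  0.2568] rows 5 per row [-0.0009  0.0023  0.0514] tool x [0.898 0.44  0.003] z [ 0.0015  0.004  -1.    ] q [0.37 0.57 1.44 0.   1.12 1.49]
```

View pics/c3.png

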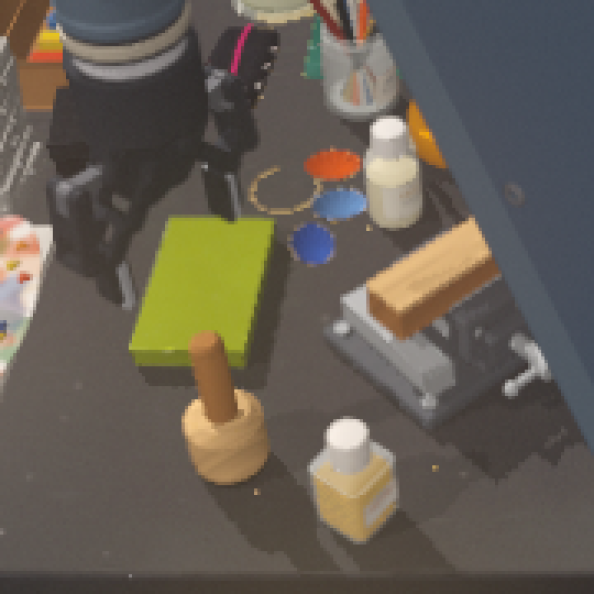

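The crop shows the open gripper above and behind the mallet (handle end at crop (207,345)), with the ink bottle and book clear of it. Going down and closing.

>>> {"name": "servo_tool", "arguments": {"commands": [-0.002,0.0056,0.0,0,0,0,1,-0.002,0.0056,0.043,0,0,0,1,0,0,0.043,0,0,0,1,0,0,0.043,0,0,0,1,0,0,0.043,0,0,0,1,0,0,0.043,0,0,0,1,0,0,0.042,0,0,0,1,0,0,0,0,0,0,1], "force": 40}}

```text
t: 4.37
tcp_pos: [0.5384, 0.315, 0.0683]
tool_rot: [0.975, 0.222, -0.004, 0.001]
force: [-0.8, -0.7, 0.1]
finger_gap: 1.001
gripper_force: 0.0
```

>>> {"name": "servo_tool", "arguments": {"commands": [0,0,0,0,0,0,-1,0,0,0,0,0,0,-1,0,0,0,0,0,0,-1,0,0,0,0,0,0,-1,0,0,0,0,0,0,-1,0,0,0,0,0,0,-1,0,0,0,0,0,0,-1,0,0,0,0,0,0,-1,0,0,0,0,0,0,-1,0,0,0,0,0,0,-1], "force": 80}}

```text
t: 5.2
tcp_pos: [0.5416, 0.319, 0.0731]
tool_rot: [0.975, 0.223, 0.001, -0.0]
force: [-1.0, 0.5, 6.3]
finger_gap: 0.26
gripper_force: 77.9
```

```bash
python3 go.py .541 .326 .071 30; python3 - <<'E'
from h import *
p=snap('scene');a=p['img'][180:330,110:290,::-1]
cv2.imwrite('pics/c4.png',cv2.resize(a,None,fx=3.3,fy=3.3,interpolation=3))
E
```

```text
t 5.2 pos [0.5416 0.319  0.0731] F [-1.04  0.49  6.3 ] gap 0.25995707457565814 gf 77.86449551582336
total [ 0.0049 -0.0131  0.0043] rows 1 per row [ 0.0049 -0.0131  0.0043] tool x [0.9   0.435 0.002] z [ 2.1e-03  8.0e-04 -1.0e+00] q [0.35 0.73 1.54 0.   0.86 1.48]
```

View pics/c4.png

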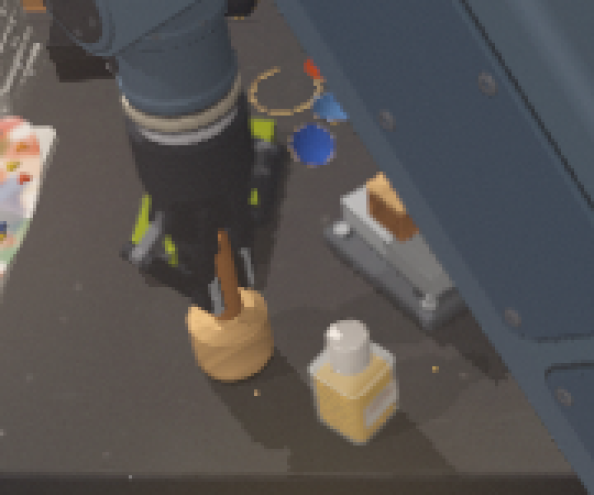

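Gripped (gap about 22 mm, 78 N); the crop shows the fingers on the handle above the head, with the ink bottle untouched. Lifting.

>>> {"name": "servo_tool", "arguments": {"commands": [0,0,-0.02,0,0,0,-1,0,0,-0.04,0,0,0,-1,0,0,-0.05,0,0,0,-1,0,0,-0.05,0,0,0,-1,0,0,-0.05,0,0,0,-1,0,0,-0.04,0,0,0,-1,0,0,-0.02,0,0,0,-1,0,0,0,0,0,0,-1], "force": 110}}

```text
t: 5.92
tcp_pos: [0.5422, 0.319, 0.2095]
tool_rot: [0.975, 0.223, 0.003, -0.0]
force: [0.4, 0.2, -1.3]
finger_gap: 0.256
gripper_force: 107.6
```

```bash
python3 go.py .575 .117 .215; python3 - <<'E'
from fit import *
s=manip.sense()['tcp_pos']
def head(v):
    x,y,z=v;return [np.vstack([ring(x,y,z,.020),ring(x,y,z+.008,.028),ring(x,y,z+.05,.028),ring(x,y,z+.058,.024)])]
p=snap('scene')
for r in manip.look_for(p,'mallet')[:2]: print(r)
u=px(p,head([s[0],s[1],s[2]-.073])[0]);print(u.min(0),u.max(0))
a=p['img'][120:300,100:300,::-1]
cv2.imwrite('pics/c5.png',cv2.resize(a,None,fx=3.3,fy=3.3,interpolation=3))
E
```

```text
t 5.92 pos [0.5422 0.319  0.2095] F [ 0.37  0.17 -1.3 ] gap 0.25633861621550585 gf 107.55650997161865
total [-0.1166  0.3924 -0.0113] rows 5 per row [-0.0233  0.0785 -0.0023] tool x [0.9   0.435 0.005] z [ 0.0048  0.0016 -1.    ] q [ 0.35  0.56  1.45 -0.    1.13  1.48]
{'box': [157.5, 204.9, 28.8, 50.0], 'conf': 0.95}
[156.98413776 223.40065423] [186.13555909 257.12878177]
```

View pics/c5.png

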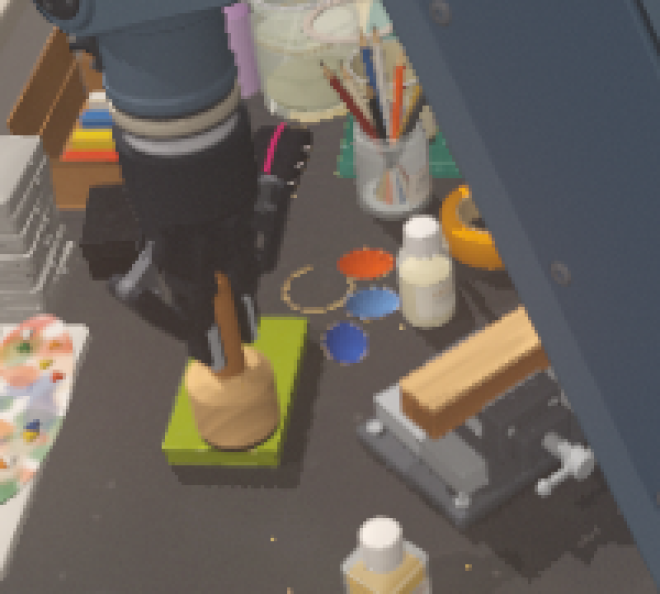

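The mallet is lifted and upright (head at crop (233,395)), matching the predicted projection, so its axis is at the TCP and its face 73 mm below. Moving over the block's middle.

>>> {"name": "servo_tool", "arguments": {"commands": [-0.0193,0.065,0,0,0,0,-1,-0.0193,0.065,0,0,0,0,-1,-0.0193,0.065,0,0,0,0,-1,-0.0193,0.065,0,0,0,0,-1,-0.0193,0.065,0,0,0,0,-1,-0.0193,0.065,0,0,0,0,-1,0,0,0,0,0,0,-1,0,0,0,0,0,0,-1]}}

```text
t: 6.68
tcp_pos: [0.5728, 0.1158, 0.2047]
tool_rot: [0.975, 0.221, -0.002, -0.001]
force: [0.7, 0.4, -2.5]
finger_gap: 0.258
gripper_force: 108.1
```

```bash
python3 go.py .575 .117 .175
```

```text
t 6.68 pos [0.5728 0.1158 0.2047] F [ 0.71  0.39 -2.54] gap 0.2582237526400745 gf 108.05660247802734
total [ 0.0053 -0.0002  0.0594] rows 1 per row [ 0.0053 -0.0002  0.0594] tool x [ 0.902  0.431 -0.004] z [-4.3e-03  2.0e-04 -1.0e+00] q [0.01 0.51 1.56 0.   1.08 1.13]
```

>>> {"name": "servo_tool", "arguments": {"commands": [0.002,0,0.02,0,0,0,-1,0.002,0,0.02,0,0,0,-1,0,0,0.016,0,0,0,-1,0,0,0.006,0,0,0,-1,0,0,0.006,0,0,0,-1,0,0,0.006,0,0,0,-1,0,0,0.004,0,0,0,-1,0,0,0,0,0,0,-1]}}

```text
t: 7.35
tcp_pos: [0.5752, 0.1188, 0.1675]
tool_rot: [0.975, 0.223, -0.0, -0.0]
force: [-0.5, 0.2, -2.1]
finger_gap: 0.257
gripper_force: 108.1
```

>>> {"name": "servo_tool", "arguments": {"commands": [0,0,0.004,0,0,0,-1,0,0,0.004,0,0,0,-1,0,0,0,0,0,0,-1]}}

```text
t: 7.6
tcp_pos: [0.5753, 0.1185, 0.1637]
tool_rot: [0.975, 0.223, -0.0, 0.0]
force: [-0.4, -0.0, -1.6]
finger_gap: 0.255
gripper_force: 108.1
```

>>> {"name": "servo_tool", "arguments": {"commands": [0,0,0.004,0,0,0,-1,0,0,0.004,0,0,0,-1,0,0,0,0,0,0,-1]}}

```text
t: 7.85
tcp_pos: [0.5754, 0.1185, 0.1596]
tool_rot: [0.975, 0.223, 0.0, 0.0]
force: [0.4, -0.1, -1.6]
finger_gap: 0.259
gripper_force: 108.1
```

>>> {"name": "servo_tool", "arguments": {"commands": [0,0,0.004,0,0,0,-1,0,0,0.004,0,0,0,-1,0,0,0,0,0,0,-1]}}

```text
t: 8.1
tcp_pos: [0.5755, 0.1185, 0.1558]
tool_rot: [0.975, 0.223, 0.0, 0.0]
force: [0.3, 0.4, -1.1]
finger_gap: 0.254
gripper_force: 108.1
```

>>> {"name": "servo_tool", "arguments": {"commands": [0,0,0.004,0,0,0,-1,0,0,0.004,0,0,0,-1,0,0,0,0,0,0,-1]}}

```text
t: 8.35
tcp_pos: [0.5755, 0.1186, 0.1515]
tool_rot: [0.975, 0.223, 0.0, 0.0]
force: [-0.3, -0.7, -1.5]
finger_gap: 0.255
gripper_force: 108.1
```

>>> {"name": "servo_tool", "arguments": {"commands": [0,0,0.004,0,0,0,-1,0,0,0.004,0,0,0,-1,0,0,0,0,0,0,-1]}}

```text
t: 8.6
tcp_pos: [0.5755, 0.1187, 0.1475]
tool_rot: [0.975, 0.223, 0.0, -0.0]
force: [0.3, 0.7, -0.2]
finger_gap: 0.254
gripper_force: 108.6
```

```bash
python3 - <<'E'
from fit import *
s=manip.sense()['tcp_pos'];print(manip.sense()['force'])
p=snap('scene')
q=snap('top')
for n,f in(('scene',p),('top',q)):
  for k in('mallet','block'):
    for r in manip.look_for(f,k)[:1]: print(n,k,r)
def head(v):
    x,y,z=v;return np.vstack([ring(x,y,z,.020),ring(x,y,z+.008,.028),ring(x,y,z+.05,.028),ring(x,y,z+.058,.024)])
u=px(p,head([s[0],s[1],s[2]-.073]));print(u.min(0),u.max(0))
a=p['img'][140:290,150:350,::-1]
cv2.imwrite('pics/c6.png',cv2.resize(a,None,fx=3.9,fy=3.9,interpolation=3))
E
```

```text
[ 0.27606824  0.72492327 -0.15712732]
scene mallet {'box': [236.2, 191.8, 21.2, 43.1], 'conf': 0.72}
top block {'box': [203.2, 194.6, 66.4, 30.5], 'conf': 0.94}
[235.6193175  205.50991696] [258.86810815 234.76353935]
```

View pics/c6.png

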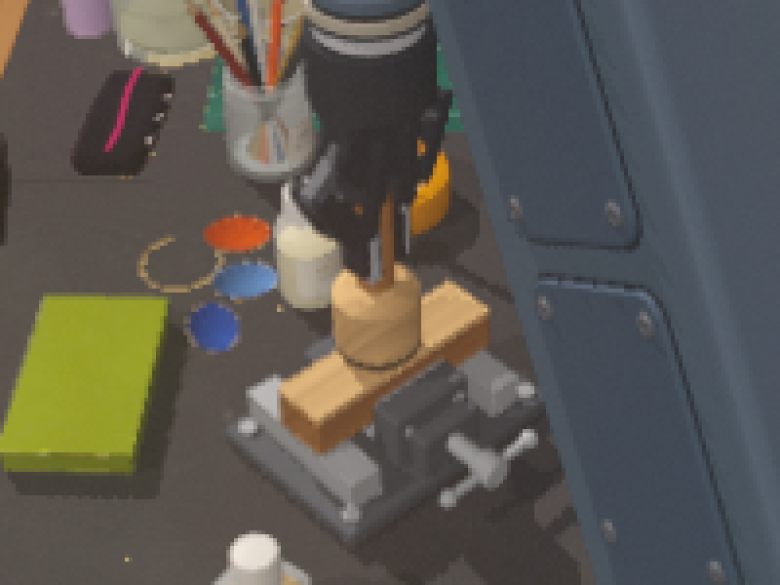

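The crop shows the mallet face at the block's middle (crop (377,360)), on top of the block and just touching. Pressing on in small steps.

>>> {"name": "servo_tool", "arguments": {"commands": [0,0,0.003,0,0,0,-1,0,0,0.003,0,0,0,-1,0,0,0,0,0,0,-1]}}

```text
t: 9.15
tcp_pos: [0.5754, 0.1192, 0.1462]
tool_rot: [0.975, 0.223, 0.0, -0.0]
force: [-2.9, 2.0, 8.2]
finger_gap: 0.252
gripper_force: 109.4
```

>>> {"name": "servo_tool", "arguments": {"commands": [0,0,0.002,0,0,0,-1,0,0,0.002,0,0,0,-1,0,0,0,0,0,0,-1]}}

```text
t: 9.4
tcp_pos: [0.5756, 0.1193, 0.1461]
tool_rot: [0.975, 0.223, 0.001, -0.0]
force: [-5.7, 1.4, 18.9]
finger_gap: 0.254
gripper_force: 110.2
```

>>> {"name": "servo_tool", "arguments": {"commands": [0,0,0.002,0,0,0,-1,0,0,0.002,0,0,0,-1,0,0,0,0,0,0,-1]}}

```text
t: 9.65
tcp_pos: [0.5758, 0.1194, 0.1461]
tool_rot: [0.975, 0.223, 0.001, -0.0]
force: [-8.4, 2.4, 28.5]
finger_gap: 0.256
gripper_force: 111.3
```

>>> {"name": "servo_tool", "arguments": {"commands": [0,0,-0.01,0,0,0,-1,0,0,-0.01,0,0,0,-1,0,0,-0.03,0,0,0,-1,0,0,-0.05,0,0,0,-1,0,0,-0.05,0,0,0,-1,0,0,0,0,0,0,-1]}}

```text
t: 10.15
tcp_pos: [0.5786, 0.1186, 0.2199]
tool_rot: [0.975, 0.223, 0.004, 0.001]
force: [1.3, 0.0, -2.1]
finger_gap: 0.256
gripper_force: 108.4
```

```bash
python3 go.py .575 .117 .175; python3 - <<'E'
from fit import *
p=snap('scene')
fit(block,[.575,.117,.23,.01,0.],[.01,.01,.05,.01,.05],getobs(('scene',),'block'))
s=manip.sense()['tcp_pos']
def head(v):
    x,y,z=v;return np.vstack([ring(x,y,z,.020),ring(x,y,z+.008,.028),ring(x,y,z+.05,.028),ring(x,y,z+.058,.024)])
u=px(p,head([s[0],s[1],s[2]-.073]));print(u.min(0),u.max(0))
for r in manip.look_for(p,'mallet')[:1]: print(r)
a=p['img'][170:290,200:320,::-1]
cv2.imwrite('pics/c7.png',cv2.resize(a,None,fx=5,fy=5,interpolation=3))
E
```

```text
t 10.15 pos [0.5786 0.1186 0.2199] F [ 1.29  0.01 -2.11] gap 0.2560491871164588 gf 108.41765642166138
total [-0.0085 -0.0006  0.0897] rows 2 per row [-0.0043 -0.0003  0.0449] tool x [0.9   0.435 0.008] z [ 9.1e-03 -1.0e-04 -1.0e+00] q [ 0.01  0.49  1.54 -0.    1.1   1.13]
block scene 0.88 [223.1, 214.0, 52.8, 41.4]
[0.5751 0.1189 0.262  0.0028 0.0241] loss 0.109 [np.float64(0.109)]
[234.38998896 184.16996283] [258.69778407 214.85906448]
{'box': [235.0, 170.8, 19.9, 43.4], 'conf': 0.71}
```

View pics/c7.png

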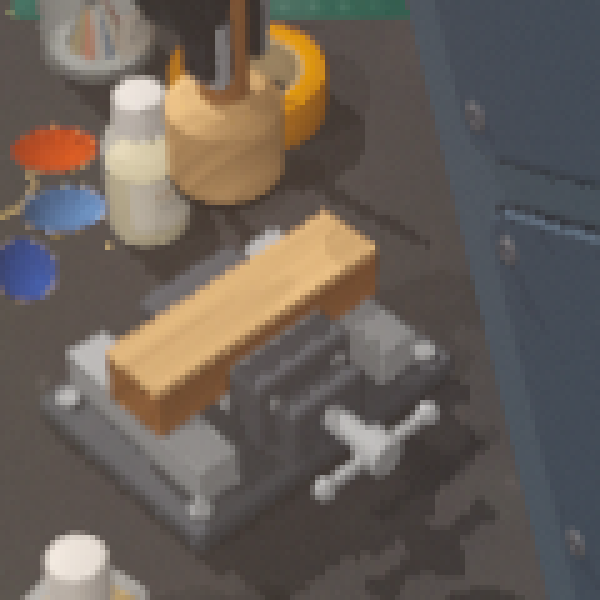

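The block has gone down: its left end at crop (160,430) looks to be on the bar, but any tilt is hard to judge. I'll probe and tap each end for its stop height, left first.

>>> {"name": "servo_tool", "arguments": {"commands": [0.004,-0.034,0,0,0,0,-1,0.004,-0.034,0,0,0,0,-1,0.004,-0.034,0,0,0,0,-1,0,0,0.04,0,0,0,-1,0,0,0.04,0,0,0,-1,0,0,0.02,0,0,0,-1,0,0,0.008,0,0,0,-1,0,0,0.006,0,0,0,-1,0,0,0.006,0,0,0,-1,0,0,0,0,0,0,-1]}}

```text
t: 11.18
tcp_pos: [0.5589, 0.1669, 0.1557]
tool_rot: [0.975, 0.223, 0.0, 0.0]
force: [-0.5, -1.2, -2.7]
finger_gap: 0.253
gripper_force: 108.2
```

>>> {"name": "servo_tool", "arguments": {"commands": [0,0,0.006,0,0,0,-1,0,0,0.006,0,0,0,-1,0,0,0,0,0,0,-1]}}

```text
t: 11.43
tcp_pos: [0.5585, 0.167, 0.1497]
tool_rot: [0.975, 0.223, -0.0, -0.0]
force: [-0.4, -0.6, -2.3]
finger_gap: 0.253
gripper_force: 108.3
```

>>> {"name": "servo_tool", "arguments": {"commands": [0,0,0.004,0,0,0,-1,0,0,0.003,0,0,0,-1,0,0,0,0,0,0,-1]}}

```text
t: 11.68
tcp_pos: [0.5587, 0.1672, 0.1463]
tool_rot: [0.975, 0.223, 0.0, 0.0]
force: [0.0, -0.3, -1.4]
finger_gap: 0.251
gripper_force: 108.9
```

>>> {"name": "servo_tool", "arguments": {"commands": [0,0,0.002,0,0,0,-1,0,0,0.002,0,0,0,-1,0,0,0,0,0,0,-1]}}

```text
t: 11.93
tcp_pos: [0.559, 0.1673, 0.1462]
tool_rot: [0.975, 0.223, 0.001, 0.0]
force: [-2.1, -0.9, 8.9]
finger_gap: 0.255
gripper_force: 109.2
```

>>> {"name": "servo_tool", "arguments": {"commands": [0,0,0.002,0,0,0,-1,0,0,0.002,0,0,0,-1,0,0,0,0,0,0,-1]}}

```text
t: 12.18
tcp_pos: [0.5592, 0.1674, 0.1461]
tool_rot: [0.975, 0.223, 0.001, 0.0]
force: [-4.5, -0.6, 17.7]
finger_gap: 0.255
gripper_force: 110.1
```

>>> {"name": "servo_tool", "arguments": {"commands": [0,0,-0.02,0,0,0,-1,0,0,-0.05,0,0,0,-1,-0.009,0.05,0,0,0,0,-1,-0.009,0.05,0,0,0,0,-1,-0.009,0.05,0,0,0,0,-1,-0.009,0.05,0,0,0,0,-1,0,0,0.03,0,0,0,-1,0,0,0.014,0,0,0,-1,0,0,0.006,0,0,0,-1,0,0,0,0,0,0,-1]}}

```text
t: 13.02
tcp_pos: [0.5846, 0.0699, 0.1511]
tool_rot: [0.975, 0.223, -0.002, -0.001]
force: [-1.5, 0.8, -1.9]
finger_gap: 0.255
gripper_force: 108.4
```

>>> {"name": "servo_tool", "arguments": {"commands": [0,0,0.003,0,0,0,-1,0,0,0.003,0,0,0,-1,0,0,0,0,0,0,-1]}}

```text
t: 13.27
tcp_pos: [0.5858, 0.0699, 0.1494]
tool_rot: [0.975, 0.224, 0.0, 0.0]
force: [-0.1, -0.1, -1.6]
finger_gap: 0.252
gripper_force: 108.4
```

>>> {"name": "servo_tool", "arguments": {"commands": [0,0,0.003,0,0,0,-1,0,0,0.002,0,0,0,-1,0,0,0,0,0,0,-1]}}

```text
t: 13.52
tcp_pos: [0.5858, 0.0694, 0.1468]
tool_rot: [0.975, 0.223, -0.0, -0.0]
force: [0.3, 1.1, -1.6]
finger_gap: 0.256
gripper_force: 108.4
```

>>> {"name": "servo_tool", "arguments": {"commands": [0,0,0.003,0,0,0,-1,0,0,0.002,0,0,0,-1,0,0,0,0,0,0,-1]}}

```text
t: 13.77
tcp_pos: [0.5862, 0.0695, 0.1462]
tool_rot: [0.975, 0.223, 0.001, 0.0]
force: [-2.4, 0.6, 7.5]
finger_gap: 0.261
gripper_force: 109.3
```

>>> {"name": "servo_tool", "arguments": {"commands": [0,0,0.002,0,0,0,-1,0,0,0.002,0,0,0,-1,0,0,0,0,0,0,-1]}}

```text
t: 14.02
tcp_pos: [0.5864, 0.0695, 0.1461]
tool_rot: [0.975, 0.223, 0.001, 0.0]
force: [-5.1, 1.2, 18.0]
finger_gap: 0.254
gripper_force: 110.4
```

Both ends stop at the same height (0.1461), so the block is flat and home. Final firm press in the middle.

>>> {"name": "servo_tool", "arguments": {"commands": [0,0,-0.02,0,0,0,-1,0,0,-0.05,0,0,0,-1,0.009,-0.05,0,0,0,0,-1,0.009,-0.05,0,0,0,0,-1,0,0,0.03,0,0,0,-1,0,0,0.014,0,0,0,-1,0,0,0.006,0,0,0,-1,0,0,0.006,0,0,0,-1,0,0,0.004,0,0,0,-1,0,0,0.004,0,0,0,-1,0,0,0.002,0,0,0,-1,0,0,0,0,0,0,-1]}}

```text
t: 15.02
tcp_pos: [0.5729, 0.1176, 0.1462]
tool_rot: [0.975, 0.223, 0.001, 0.0]
force: [-1.9, 0.6, 6.9]
finger_gap: 0.255
gripper_force: 109.8
```

>>> {"name": "servo_tool", "arguments": {"commands": [0,0,0.002,0,0,0,-1,0,0,0.002,0,0,0,-1,0,0,0,0,0,0,-1]}}

```text
t: 15.27
tcp_pos: [0.573, 0.1177, 0.1461]
tool_rot: [0.975, 0.223, 0.001, 0.0]
force: [-5.6, 0.3, 17.6]
finger_gap: 0.252
gripper_force: 110.2
```

>>> {"name": "servo_tool", "arguments": {"commands": [0,0,0.003,0,0,0,-1,0,0,0.003,0,0,0,-1,0,0,0,0,0,0,-1,0,0,0,0,0,0,-1,0,0,0,0,0,0,-1]}}

```text
t: 15.68
tcp_pos: [0.5733, 0.1179, 0.146]
tool_rot: [0.975, 0.223, 0.002, 0.001]
force: [-11.2, -0.3, 33.2]
finger_gap: 0.252
gripper_force: 112.5
```

>>> {"name": "servo_tool", "arguments": {"commands": [0,0,-0.02,0,0,0,-1,0,0,-0.06,0,0,0,-1,0,0,-0.06,0,0,0,-1,0,0,0,0,0,0,-1]}}

```text
t: 16.02
tcp_pos: [0.5767, 0.1179, 0.2155]
tool_rot: [0.975, 0.223, 0.006, 0.001]
force: [1.3, 0.2, -2.2]
finger_gap: 0.256
gripper_force: 108.7
```

```bash
python3 go.py .6564 -.1244 .15
```

```text
t 16.02 pos [0.5767 0.1179 0.2155] F [ 1.27  0.21 -2.24] gap 0.2563029825995745 gf 108.74542593955994
total [-0.0684  0.5049  0.133 ] rows 7 per row [-0.0098  0.0721  0.019 ] tool x [0.901 0.434 0.012] z [ 1.310e-02  2.000e-04 -9.999e-01] q [0.01 0.49 1.55 0.   1.08 1.13]
```

>>> {"name": "servo_tool", "arguments": {"commands": [-0.01,0.072,0,0,0,0,-1,-0.01,0.072,0,0,0,0,-1,-0.01,0.072,0,0,0,0,-1,-0.01,0.072,0,0,0,0,-1,-0.01,0.072,0,0,0,0,-1,-0.01,0.072,0,0,0,0,-1,-0.008,0.072,0,0,0,0,-1,0,0,0.02,0,0,0,-1,0,0,0.04,0,0,0,-1,0,0,0.04,0,0,0,-1,0,0,0.02,0,0,0,-1,0,0,0,0,0,0,-1]}}

```text
t: 17.02
tcp_pos: [0.6488, -0.123, 0.1455]
tool_rot: [0.975, 0.223, -0.003, -0.002]
force: [0.1, 0.6, -2.6]
finger_gap: 0.255
gripper_force: 108.6
```

```bash
python3 go.py .6564 -.1244 .08; python3 - <<'E'
from fit import *
p=snap('top');q=snap('scene')
a=p['img'][100:240,190:400,::-1];b=q['img'][100:240,190:400,::-1]
cv2.imwrite('pics/c8.png',cv2.resize(np.vstack([a,b]),None,fx=2.1,fy=2.1,interpolation=3))
E
```

```text
t 17.02 pos [ 0.6488 -0.123   0.1455] F [ 0.13  0.61 -2.57] gap 0.25453516061149345 gf 108.61964464187622
total [0.0131 0.0098 0.1309] rows 2 per row [0.0066 0.0049 0.0655] tool x [ 0.901  0.434 -0.005] z [-0.0069  0.0025 -1.    ] q [-0.36  0.67  1.41 -0.    1.07  0.77]
```

View pics/c8.png

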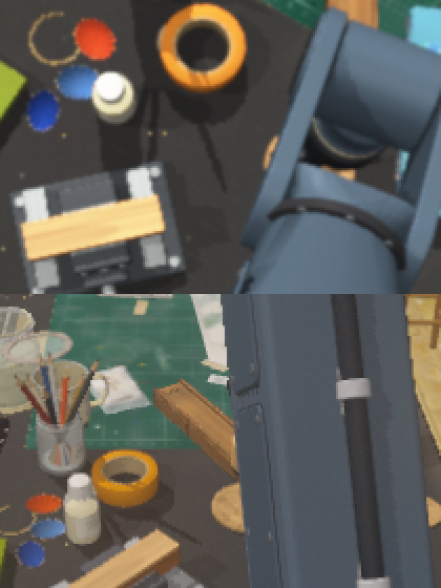

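Both views are blocked by the arm (the mat's edge shows at top-view crop (270,150)). I'll rely on the mat fit, lowering gently until contact.

>>> {"name": "servo_tool", "arguments": {"commands": [0.007,0.005,0.02,0,0,0,-1,0.006,0.005,0.04,0,0,0,-1,0,0,0.03,0,0,0,-1,0,0,0.016,0,0,0,-1,0,0,0.006,0,0,0,-1,0,0,0,0,0,0,-1,0,0,0,0,0,0,-1]}}

```text
t: 17.7
tcp_pos: [0.66, -0.1253, 0.0941]
tool_rot: [0.975, 0.223, 0.001, 0.0]
force: [-0.5, 0.3, -2.6]
finger_gap: 0.254
gripper_force: 108.6
```

```bash
python3 go.py .6564 -.1244 .078 3
```

```text
t 17.7 pos [ 0.66   -0.1253  0.0941] F [-0.54  0.27 -2.57] gap 0.25353187969005037 gf 108.62374663352966
total [-0.0057 -0.0049  0.0323] rows 6 per row [-0.0009 -0.0008  0.0054] tool x [0.9   0.435 0.001] z [ 1.7e-03 -6.0e-04 -1.0e+00] q [-0.35  0.75  1.41  0.    0.98  0.77]
```

>>> {"name": "servo_tool", "arguments": {"commands": [-0.003,0,0.006,0,0,0,-1,-0.003,0,0.006,0,0,0,-1,0,0,0.006,0,0,0,-1,0,0,0.005,0,0,0,-1,0,0,0.004,0,0,0,-1,0,0,0.002,0,0,0,-1,0,0,0,0,0,0,-1,0,0,0,0,0,0,-1]}}

```text
t: 18.37
tcp_pos: [0.6566, -0.1265, 0.0788]
tool_rot: [0.975, 0.223, 0.0, -0.0]
force: [0.4, 0.2, -2.0]
finger_gap: 0.258
gripper_force: 108.6
```

>>> {"name": "servo_tool", "arguments": {"commands": [0,0,0.002,0,0,0,-1,0,0,0.002,0,0,0,-1,0,0,0,0,0,0,-1]}}

```text
t: 18.62
tcp_pos: [0.6569, -0.1265, 0.0783]
tool_rot: [0.975, 0.223, 0.0, 0.0]
force: [-1.8, 0.2, 4.4]
finger_gap: 0.252
gripper_force: 109.2
```

Contact at the expected height (mat 5 mm). Releasing and retreating straight up.

>>> {"name": "servo_tool", "arguments": {"commands": [0,0,-0.002,0,0,0,-1,0,0,0,0,0,0,-0.3,0,0,0,0,0,0,0.1,0,0,0,0,0,0,0.3,0,0,0,0,0,0,0.3,0,0,0,0,0,0,0.3,0,0,0,0,0,0,0.3]}}

```text
t: 19.2
tcp_pos: [0.6566, -0.1265, 0.0777]
tool_rot: [0.975, 0.223, 0.0, -0.0]
force: [0.3, 0.1, -0.1]
finger_gap: 0.649
gripper_force: 0.0
```

>>> {"name": "servo_tool", "arguments": {"commands": [0,0,-0.01,0,0,0,0.3,0,0,-0.02,0,0,0,0.3,0,0,-0.04,0,0,0,0.3,0,0,-0.06,0,0,0,0.3,0,0,-0.06,0,0,0,0.3,0,0,-0.06,0,0,0,0.3,0,0,0,0,0,0,0.3]}}

```text
t: 19.78
tcp_pos: [0.6608, -0.1279, 0.2114]
tool_rot: [0.975, 0.223, 0.006, 0.004]
force: [1.2, 0.6, 0.2]
finger_gap: 0.651
gripper_force: 0.0
```

>>> {"name": "servo_tool", "arguments": {"commands": [-0.03,0.07,-0.01,0,0,0,0.3,-0.03,0.07,0,0,0,0,0.3,-0.03,0.07,0,0,0,0,0.3,-0.03,0.07,0,0,0,0,0.3,-0.03,0.07,0,0,0,0,0.3,-0.03,0.07,0,0,0,0,0.3,-0.03,0.07,0,0,0,0,0.3,0,0,0,0,0,0,0.3]}}

```text
t: 20.45
tcp_pos: [0.6673, -0.4021, 0.208]
tool_rot: [0.976, 0.22, 0.0, 0.003]
force: [0.1, -0.5, 0.4]
finger_gap: 0.645
gripper_force: 0.0
```

```bash
python3 go.py .5 -.3 .25; python3 - <<'E'
from fit import *
m=lambda v:[x+[0,0,.005] for x in mallet(v)]
fit(m,[.656,-.126],[.01,.01],getobs(('scene','top'),'mallet'))
fit(block,[.575,.117,.23,.0,0.],[.01,.01,.05,.01,.05],getobs(('top','scene'),'block'))
q=snap('scene')
cv2.imwrite('pics/c9.png',cv2.resize(q['img'][150:300,190:360,::-1],None,fx=3.8,fy=3.8,interpolation=3))
E
```

```text
t 20.45 pos [ 0.6673 -0.4021  0.208 ] F [ 0.09 -0.53  0.38] gap 0.6451158401032826 gf 0.0
total [-0.215  -0.3272 -0.0859] rows 5 per row [-0.043  -0.0654 -0.0172] tool x [ 0.904  0.428 -0.001] z [ 0.0021 -0.0065 -1.    ] q [-0.68  0.77  1.01 -0.    1.36  0.44]
mallet scene 0.82 [299.3, 165.9, 17.7, 37.5]
mallet top 0.71 [325.0, 164.2, 27.2, 26.8]
[ 0.6577 -0.1241] loss 0.078 [np.float64(0.109), np.float64(0.047)]
block top 0.71 [201.1, 192.8, 66.7, 30.6]
block scene 0.83 [224.3, 215.7, 48.4, 40.1]
[ 0.5748  0.1167  0.2297  0.0027 -0.0046] loss 0.078 [np.float64(0.062), np.float64(0.095)]
```

View pics/c9.png

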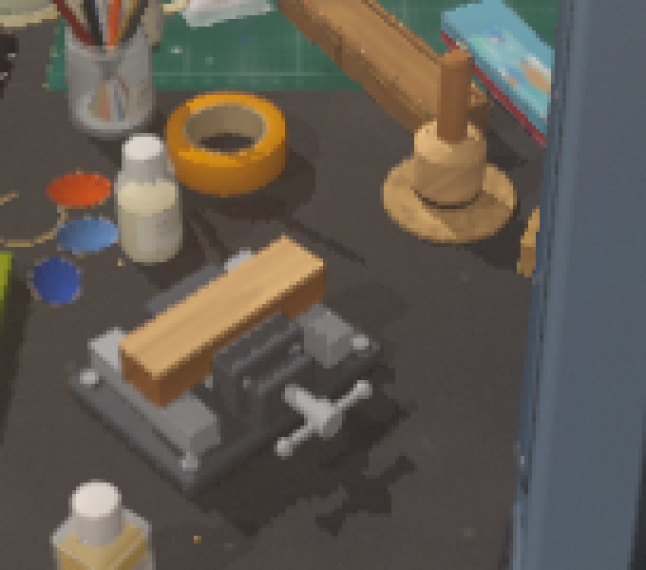

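The mallet stands upright near the middle of the large mat (crop (450,160), fit within 2 mm of the mat's centre). The block lies flat on both bars, the bottles look undisturbed and the robot touches nothing. Handing in.

```bash
python3 -c "
from station import manip
print(manip.sign_off())"
```

```text
the job is handed in; nothing more can be done
None
```

I handed the job in: the block was tapped down until both ends stopped at the same height on the bars, then pressed with about 33 N in the middle, and the mallet stands upright within about 2 mm of the large cork mat's centre. The hand-in call returned no verdict, the bar pinch was not measured directly, and the paint tub was hidden by the arm in the last picture.

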